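# Standby the RF level, then open and hold the shielded box

### The arm

A 6-joint arm with a two-finger parallel gripper is mounted at the origin on the work surface. World frame = base frame: x ahead of the robot, y to its left, z up, the work surface at z = 0. Lengths are in m, angles in rad, forces in N, time in s.
With the tool pointing down it reaches from about 0.35 to 0.85 m from the base axis. Payload 8.1 kg.
Tool frame: the origin (TCP) lies at the very end of the fingers, on their centre line; the grasp point (between the pads) lies 19 mm behind it; z points along the fingers, y is the direction in which the jaws open and shut (so a half turn about z gives the same grasp; the last joint's range is limited). The gripper opens to 93 mm and grips with 3 to 60 N. Pads are 15 mm wide; open, the fingers measure 128 mm over their backs; the gripper's body (75 mm by 188 mm) begins 65 mm behind the grasp point.
Start: joints at [-1.403, 0.13, 1.488, -0, 1.523, -0.085], TCP at [0.15, -0.581, 0.219] pointing down, gripper open.
Joint ranges: [-2.96, 2.96], [-0.89, 2.26], [0.02, 2.5], [-1.34, 4.48], [0, 2.73], [-2.66, 2.66]. Speed limits (rad/s): [2.39, 2.39, 2.79, 3.14, 3.14, 3.14].

### API

Orientations are given as a rotation vector (axis times angle).
In Python, from plant import * gives the robot as it stands.
- The arm moves only by the tool apply_moves, never from a script. Its argument "commands" is one flat list of numbers, 7 for each row, row after row: the shift along the world's x, y, z in cm, then the turn, a rotation vector about the world's x, y, z in rad, then the finger opening in cm, from 0 to 9.3. A call has 1 to 8 rows; each row shifts and turns the pose as measured when the row begins; what a row does not reach is not made up. A row lasts 1/8 s, in which the tool goes at most 62.5 mm and 10.7 degrees, less where a joint would pass 70% of its speed; a pose out of reach is approached as far as the arm can. A call with a gripper value outside its range is refused whole. The fingers move at their own pace and stop on an object; "squeeze" is the grip in N (left out, the last holds). Time passes only in rows, so rows that do not move let the fingers close. It gives the time, the measured TCP pose, the force and the opening at its end, in the units of the state.
- read_state(): the state, without advancing time (a new reading comes with each control period).
- read_camera(name): name is "scene" or "top"; returns (picture, depth): 400x640x3 uint8, blue, green, red; 400x640 float32, m along the optical axis (not along the pixel's ray), 0 where there is no reading.
- camera_model(name): a dict with "intrinsics" (3x3 intrinsics, pixels), "R" (3x3) and "t" (3): a world point X has camera coordinates R X + t. Camera axes: x right, y down, z forward; pixel columns grow to the right and rows downward; lengths in m; the calibration is good to about 2 mm. A picture is of the moment at which its call begins. camera_model takes no time and is no camera call.
- close_job(): hands the job in, once; it reports no verdict.
Trained networks look in the newest picture that a camera, given by its name, has taken for a name from the list of things; names that differ only in an ending like _2 or _b are one class to them, and where a whole thing is asked for, a point or a joint stands for the part that bears it (a point fixed in the world has none). Each returns a list of dicts, best first, with "conf" (0 to 1); they miss things now and then, are a little off and sometimes report something else, mostly with a low value. They report only what shows in the picture. A call takes as long as a camera call.
- find_in(query, camera): "point" ([x, y, z] in m, in the coordinates of the camera as it stood for that picture, good to about 4 mm: the middle of the surface that is visible of it).
- cut_out(query, camera): "mask" (400x640 bool, what is visible of it).
- spot_point(query, camera): "point" ([x, y, z] in m, in the coordinates of the camera as it stood for that picture, good to about 4 mm: a listed point, or the origin of a listed thing).
The state is a dict: "t": time; "q": joint angles; "dq": joint speeds; "joint_torque": joint torques, N m; "tool_pos": TCP position; "orientation": TCP orientation; "force": force on the tool from outside, world axes, zero at the start; "wrist_torque": the same for the moment, N m; "opening": finger opening in m.
Only numpy, scipy, OpenCV 4.12 (cv2) and the standard library are available. Lean on these libraries where they do the work, as an engineer would, in place of code of your own. Each camera call takes 0.05 s, during which the arm holds its last target. There are 200 camera calls.

### The job

Bring the red RF level lever back to the green standby mark first. Then tug the blue lid of the shielded box up by its black bar: if the hidden catch stops it, leave the lid ajar (its stiff hinge keeps it there), press the yellow release button fully down and let it spring back, then take the bar again. Raise the lid to about 40 degrees and finish while still holding it open by the bar, because it springs back if let go; leave the lever on its mark and do not disturb the other things on the bench.

Things in the scene. Friction and masses are not known exactly. Their poses are not given: they have to be found in the camera images.
- rf_lever (a joint): RF level lever, rad: 0 leans 0.7 rad towards the -x side of its unit, 0.7 upright, 1.4 leans 0.7 rad to the +x side. The green standby mark on the white quadrant is at 0.35 (leaning 0.35 rad to -x). Stiff: stays where left; about 1.5 N at the knob moves it.
- rf_lever_knob (a point): Centre of the lever's red knob, a horizontal cylinder 20 mm in diameter and 44 mm long along the unit's y axis, 105 mm from the pivot. It can turn between gripper fingers that stay vertical.
- rf_lever_pivot (a point): Point on the lever's hinge axis (the unit's y axis), 35 mm above the bench; its axes are those of the unit: the knob swings in its x-z plane. Quadrant plates of 65 mm radius about this axis stand 21 to 27 mm to each side (y) of the lever; grey base 150 x 85 x 30 mm. The unit is fixed to the bench.
- enclosure: Fixed aluminium shielded test box, origin under the centre of its lidded part on the bench: 220 (x) x 240 (y) x 100 mm high, lid 12 mm thick on top. A grey console on its -y side (y -200 to -120 mm), also 100 mm high, holds the yellow release button. Front faces -x.
- pull_bar (a point): Black pull bar on the lid: point at the centre of the round bar, 14 mm in diameter, 110 mm long along the lid's y axis, its centre 45 mm above the lid's top (38 mm clear below); 195 mm in -x from the hinge line and 57 mm above it when shut. The bar can turn between fingers that stay vertical.
- lid_hinge (a point): Point on the lid's hinge line (the box's y axis), at the box's far top edge, 100 mm above the bench; its axes are those of the box.
- lid (a joint): Lid opening angle, rad, 0 shut to 1.2; opening raises the front (-x) edge. A hidden catch in the console, which cannot be seen, may be caught or free. If caught, the lid stops hard at about 0.06 rad (bar 11 mm up). Lifting free takes about 4 N at the bar near shut, 9 N at 0.7 rad. The stiff hinge keeps the lid where it is left below about 0.15 rad, but a spring pulls it down from 0.4 rad or more. About 40 degrees is 0.7 rad.
- release (a joint): Travel of the release button, m: 0 up, 0.010 fully down; sprung, 1 N to 6 N. Fully down frees the catch, which then stays free after the button is let up.
- release_top (a point): Centre of the top of the yellow release button, 32 mm in diameter, 12 mm proud of the console top; press it straight down.
- mug_mid (a point): Loose bystander: white mug, 80 mm in diameter, 90 mm high, handle to its y; point half-way up.
- module_a_mid (a point): Loose bystander: blue module, 80 x 50 x 25 mm; its centre.
- module_b_mid (a point): Loose bystander: blue module, 80 x 50 x 25 mm; its centre.
- mouse_mid (a point): Loose bystander: black computer mouse, 100 x 58 x 24 mm; its centre.
- screwdriver_grip (a point): Loose bystander: screwdriver, 180 mm long; point on its handle.
- adapter_mid (a point): Loose bystander: brass adapter, 22 mm in diameter, 40 mm high, upright; its centre.

How it is judged:
On the way, in this order (a step that is already met when the one before it is completed fails the run):
1. the RF level lever is on the green standby mark (value of joint rf_lever between 0.26 and 0.44 rad), for 0.3 s.
2. the lid has been tugged up from shut (value of joint lid above 0.02 rad), for 0.1 s.
At the end, for the whole second after the job is handed in: The fingers hold the lid's bar (contact over 0.5 N) with the lid still at 0.5 to 0.9 rad; the lever is at 0.26 to 0.44 rad; the release button is up (under 3 mm) (all of step 1 and value of joint lid between 0.5 and 0.9 rad and value of joint release below 0.003 m and contact force between the fingers and lid above 0.5 N and velocity of joint lid between -0.1 and 0.1 rad/s); the arm keeps its last pose, push and grip.
It fails at once if the lid is raised while the RF level is above standby (value of joint lid above 0.015 rad and value of joint rf_lever above 0.5 rad).
It fails at once if the release is pressed while the lid is shut (not tugged and left ajar) (value of joint release above 0.003 m and value of joint lid below 0.01 rad).
It fails at once if a bystander is moved by more than 30 mm (distance of any of mug_mid, module_a_mid, module_b_mid, mouse_mid, screwdriver_grip, adapter_mid from where it was at the start of the episode above 0.03 m).
It also fails if it takes over 72 s, if anything falls off the work surface, if the arm or the gripper's body presses on something with over 40 N, if the wrist force passes 120 N, or if a joint passes its speed limit or range.

## Working session

There is one attempt and no reset: what is moved stays moved. The work goes in short steps, Python scripts to look and compute and a tool call to move; the robot and the scene stay as the last step left them, time stands still between calls to the robot, and variables do not carry over. Pictures are saved under pics/ and viewed, about 8 in all and at most 12, crops included, and the job is handed in when it is done.

Besides the shell and the picture viewer there is one more tool, called after "Request:" in YAML: its name, and indented under it one key for each argument. apply_moves: Moves the arm, as the interface text tells. Its arguments: {"type":"object","properties":{"commands":{"type":"array"},"squeeze":{"type":"number"}},"required":["commands"]}

```bash
mkdir -p pics; cat > h.py <<'E'
from plant import *
import numpy as np, cv2
def w(p,c):
    m=camera_model(c); return np.array(m["R"]).T@(np.array(p)-np.array(m["t"]))
def pts(names,c,f=spot_point):
    for n in names:
        try: r=f(n,c)
        except Exception as e: print(n,e); continue
        print(c,n,[(np.round(w(d["point"],c),3).tolist(),round(d["conf"],2)) for d in r[:3]])
E
python3 - <<'E'
from h import *
ims=[]
for c in("scene","top"):
    im,d=read_camera(c); ims.append(im)
    pts(["rf_lever_knob","rf_lever_pivot","pull_bar","lid_hinge","release_top","enclosure"],c)
    if c=="top": pts(["mug_mid","module_a_mid","mouse_mid","screwdriver_grip","adapter_mid"],c)
    cv2.imwrite(f"pics/{c}0.png",im)
s=read_state(); print(s["t"],s["tool_pos"],s["orientation"],s["force"],s["opening"])
E
```

```text
scene rf_lever_knob [([0.581, -0.258, 0.122], 0.58)]
scene rf_lever_pivot [([0.524, -0.256, 0.034], 0.79)]
scene pull_bar [([0.556, 0.143, 0.158], 0.94)]
scene lid_hinge [([0.751, 0.136, 0.103], 0.87)]
scene release_top [([0.652, -0.025, 0.11], 0.63), ([0.554, 0.139, 0.158], 0.32)]
scene enclosure [([0.639, 0.139, -0.002], 0.85)]
top rf_lever_knob [([0.393, -0.069, 0.013], 0.32)]
top rf_lever_pivot [([0.525, -0.259, 0.034], 0.56)]
top pull_bar [([0.551, 0.138, 0.16], 0.84), ([0.718, -0.173, 0.012], 0.56)]
top lid_hinge [([0.748, 0.13, 0.101], 0.57)]
top release_top [([0.65, -0.031, 0.112], 0.66), ([0.34, 0.212, 0.012], 0.58), ([0.72, -0.173, 0.017], 0.58)]
top enclosure [([0.448, 0.425, 0.044], 0.63), ([0.641, 0.136, 0.001], 0.58)]
top mug_mid [([0.448, 0.427, 0.047], 0.7)]
top module_a_mid [([0.392, -0.073, 0.013], 0.65)]
top mouse_mid [([0.341, 0.216, 0.013], 0.78)]
top screwdriver_grip [([0.718, -0.169, 0.014], 0.64)]
top adapter_mid [([0.349, -0.15, 0.021], 0.47)]
0.95 [ 0.15010979 -0.58091628  0.21862168] [-3.11648623e+00 -3.96091162e-01 -3.18345568e-05] [-0.67452702 -0.61189541 -0.26407554] 0.09319422951369545
```

View pics/scene0.png

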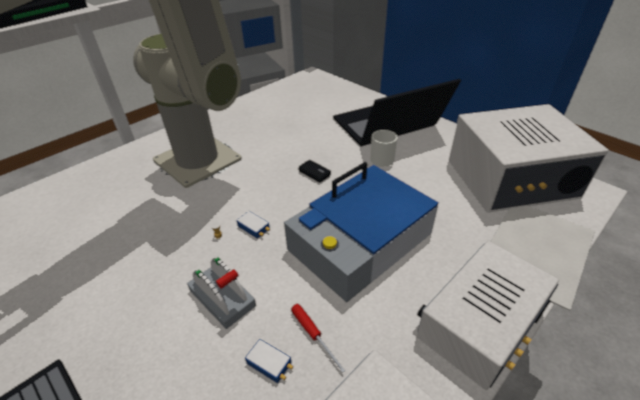

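View pics/top0.png

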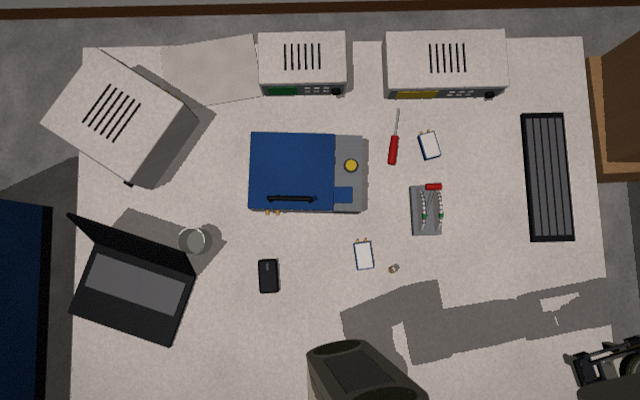

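The top view shows the lever unit at about (427,208) with its red knob at (433,186), leaning to +x. The bar is at (290,198) and the button at (351,165). The networks agree, putting the lever at about 1.27 rad. I'll go beyond the knob on its +x side with the fingers closed and push it back.

Request:
apply_moves:
  commands: [5, 3.2, 0.5, 0, 0, 0.18, 0, 5, 3.2, 0.5, 0, 0, 0.18, 0, 5, 3.2, 0, 0, 0, 0.18, 0, 5, 3.2, 0, 0, 0, 0.18, 0, 5, 3.2, 0, 0, 0, 0.18, 0, 5, 3.2, 0, 0, 0, 0.18, 0, 5, 3.2, 0, 0, 0, 0.18, 0, 5, 3.2, 0, 0, 0, 0.05, 0]
  squeeze: 20

```text
t: 1.95
tool_pos: [0.5573, -0.3187, 0.23]
orientation: [2.189, 2.248, 0.0]
force: [0.7, -1.1, 0.1]
opening: 0.0176
```

Request:
apply_moves:
  commands: [4.4, 3, 0, 0, 0, 0, 0, 4.4, 3, 0, 0, 0, 0, 0, 0, 0, -6, 0, 0, 0, 0, 0, 0, -5.5, 0, 0, 0, 0, 0, 0, 0, 0, 0, 0, 0]

```text
t: 2.58
tool_pos: [0.6528, -0.2515, 0.1136]
orientation: [2.177, 2.254, 0.003]
force: [-1.3, 0.1, 0.4]
opening: 0.0005
```

```bash
python3 - <<'E'
from h import *
for c in("scene","top"):
    im,d=read_camera(c); pts(["rf_lever_knob","rf_lever_pivot"],c)
    if c=="scene": cv2.imwrite("pics/s1.png",cv2.resize(im[220:360,150:350],None,fx=3,fy=3))
s=read_state(); print(s["t"],s["tool_pos"],s["force"],s["opening"])
E
```

```text
scene rf_lever_knob []
scene rf_lever_pivot [([0.524, -0.258, 0.036], 0.61)]
top rf_lever_knob [([0.449, 0.423, 0.043], 0.24)]
top rf_lever_pivot []
2.875 [ 0.65770284 -0.25469073  0.12338957] [-0.08500896 -0.3031261  -0.68902572] 0.000561147493150386
```

View pics/s1.png

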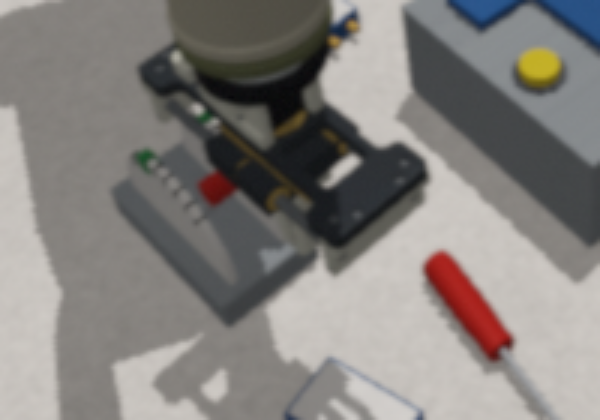

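The closed fingers are on the +x side of the red knob (crop 215,185), and nothing else has been touched. I'll lower 1 cm and push towards -x, stopping just short of the mark.

Request:
apply_moves:
  commands: [0, -0.3, -1, 0, 0, 0, 0, -2.5, 0, 0, 0, 0, 0, 0, -2.5, 0, 0, 0, 0, 0, 0, -2.5, 0, 0, 0, 0, 0, 0, -2.5, 0, 0, 0, 0, 0, 0, -1.5, 0, 0, 0, 0, 0, 0, -0.8, 0, 0, 0, 0, 0, 0, 0, 0, 0, 0, 0, 0, 0]

```text
t: 3.88
tool_pos: [0.5369, -0.2622, 0.1207]
orientation: [2.158, 2.228, 0.021]
force: [0.2, -0.4, -1.0]
opening: 0.0004
```

```bash
python3 - <<'E'
from h import *
for c in("scene",):
    im,d=read_camera(c); pts(["rf_lever_knob","rf_lever_pivot"],c)
s=read_state(); print(s["t"],s["tool_pos"],s["force"],s["opening"])
E
```

```text
scene rf_lever_knob [([0.511, -0.254, 0.136], 0.68)]
scene rf_lever_pivot [([0.524, -0.259, 0.034], 0.61)]
4.025 [ 0.53743747 -0.26206177  0.12042487] [-0.16787028 -0.9981518  -0.20886025] 0.00041968947584531557
```

Request:
apply_moves:
  commands: [-1.2, 0, 0, 0, 0, 0, 0, -0.9, 0, 0, 0, 0, 0, 0, 0, 0, 0, 0, 0, 0, 0]

```text
t: 4.4
tool_pos: [0.5155, -0.2618, 0.1199]
orientation: [2.157, 2.23, 0.02]
force: [1.2, 0.2, -0.4]
opening: 0.0006
```

```bash
python3 - <<'E'
from h import *
for c in("scene",):
    im,d=read_camera(c); pts(["rf_lever_knob","rf_lever_pivot"],c)
s=read_state(); print(s["t"],s["tool_pos"],s["force"],s["orientation"])
E
```

```text
scene rf_lever_knob [([0.488, -0.256, 0.134], 0.7)]
scene rf_lever_pivot [([0.396, -0.067, 0.015], 0.62), ([0.524, -0.258, 0.034], 0.57)]
4.55 [ 0.51621318 -0.26188081  0.12008036] [-0.4579067   0.03316654  0.25698632] [2.15670278 2.22960885 0.02077643]
```

Lever measured at about 0.35. I'll back off, rise, and go above the bar.

Request:
apply_moves:
  commands: [1.5, 0, 0, 0, 0, 0, 0, 0, 0, 6, 0, 0, 0, 0, 0, 0, 6, 0, 0, 0, 4, 0.5, 6, 2, 0, 0, 0, 7, 0.4, 6, 0, 0, 0, 0, 7, 0.4, 6, 0, 0, 0, 0, 7, 0.4, 6, 0, 0, 0, 0, 7, 0.4, 6, 0, 0, 0, 0, 7]

```text
t: 5.55
tool_pos: [0.5517, 0.0416, 0.2641]
orientation: [2.166, 2.22, 0.023]
force: [0.1, -0.0, -0.4]
opening: 0.0558
```

Request:
apply_moves:
  commands: [0.4, 6, 0, 0, 0, 0, 7, 0, 5, 0, 0, 0, 0, 7, 0, 0, 0, 0, 0, 0, 7, 0, 0, 0, 0, 0, 0, 7]

```text
t: 6.05
tool_pos: [0.555, 0.1597, 0.2643]
orientation: [2.159, 2.227, 0.024]
force: [-0.0, -0.3, 0.4]
opening: 0.07
```

```bash
python3 - <<'E'
from h import *
for c in("scene","top"):
    im,d=read_camera(c); pts(["rf_lever_knob","rf_lever_pivot","pull_bar"],c)
    if c=="scene": cv2.imwrite("pics/s2.png",cv2.resize(im[120:340,170:460],None,fx=2.5,fy=2.5))
s=read_state(); print(s["t"],s["tool_pos"],s["force"],s["orientation"],s["opening"],s["q"])
E
```

```text
scene rf_lever_knob [([0.489, -0.259, 0.132], 0.82)]
scene rf_lever_pivot [([0.524, -0.259, 0.034], 0.94)]
scene pull_bar [([0.557, 0.142, 0.159], 0.92), ([0.352, -0.152, 0.022], 0.65)]
top rf_lever_knob [([0.484, -0.258, 0.137], 0.56), ([0.746, 0.134, 0.101], 0.54), ([0.393, -0.072, 0.01], 0.34)]
top rf_lever_pivot [([0.525, -0.26, 0.034], 0.58)]
top pull_bar [([0.486, -0.257, 0.139], 0.66), ([0.338, 0.219, 0.008], 0.38)]
6.45 [0.55515763 0.15893582 0.26449385] [-0.24843554  1.07386475 -0.43193649] [2.1611263  2.22505395 0.02516812] 0.06981970295140423 [ 0.20563894  0.02033963  1.52144157 -0.02377227  1.56415349  0.17622545]
```

View pics/s2.png

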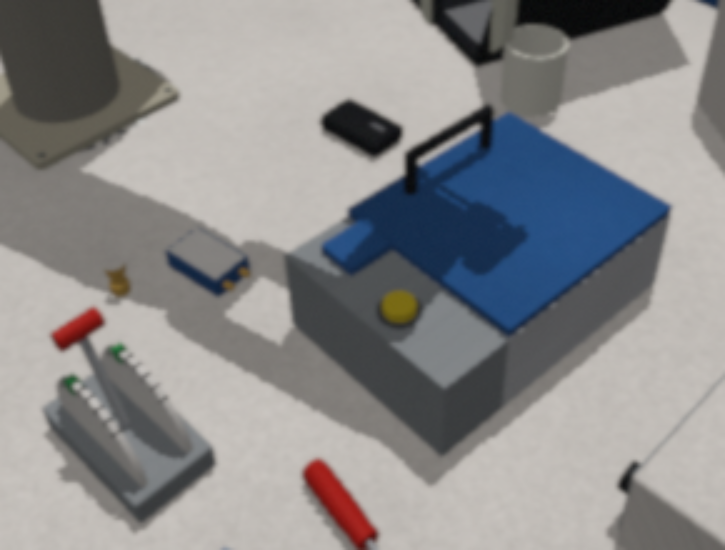

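The lever now sits at about 0.34–0.39 rad, with its knob (crop 78,328) by the green marks. The bar stands clear (crop 450,145). I'll descend on the bar and grip it.

Request:
apply_moves:
  commands: [0, -1.8, -4, 0, 0, 0, 7, 0, 0, -4, 0, 0, 0, 7, 0, 0, -3.8, 0, 0, 0, 7, 0, 0, 0, 0, 0, 0, 7]

```text
t: 6.95
tool_pos: [0.5558, 0.1387, 0.1453]
orientation: [2.163, 2.221, 0.029]
force: [0.5, 0.1, 0.6]
opening: 0.0701
```

Request:
apply_moves:
  commands: [0, 0, 0, 0, 0, 0, 0, 0, 0, 0, 0, 0, 0, 0, 0, 0, 0, 0, 0, 0, 0, 0, 0, 0, 0, 0, 0, 0, 0, 0, 0, 0, 0, 0, 0]
  squeeze: 25

```text
t: 7.58
tool_pos: [0.5597, 0.1394, 0.1525]
orientation: [2.159, 2.216, 0.041]
force: [0.1, -0.2, -0.5]
opening: 0.0247
```

Request:
apply_moves:
  commands: [-0.2, 0, -1.2, 0, 0, 0, 2.4, 0, 0, -0.4, 0, 0, 0, 0, 0, 0, -0.2, 0, 0, 0, 0, 0, 0, -0.2, 0, 0, 0, 0, 0, 0, 0, 0, 0, 0, 0, 0, 0, 0, 0, 0, 0, 0]

```text
t: 8.32
tool_pos: [0.5563, 0.1395, 0.1346]
orientation: [2.16, 2.217, 0.039]
force: [0.1, -0.3, 1.6]
opening: 0.0132
```

Request:
apply_moves:
  commands: [0, 0, 0.4, 0, 0, 0, 0, 0, 0, 0.4, 0, 0, 0, 0, 0, 0, 0.4, 0, 0, 0, 0]

```text
t: 8.7
tool_pos: [0.5592, 0.1393, 0.1441]
orientation: [2.158, 2.213, 0.045]
force: [10.9, 1.7, -9.2]
opening: 0.0133
```

Request:
apply_moves:
  commands: [0, 0, 0.3, 0, 0, 0, 0, 0, 0, 0.3, 0, 0, 0, 0]

```text
t: 8.95
tool_pos: [0.5605, 0.1392, 0.1478]
orientation: [2.158, 2.212, 0.048]
force: [9.2, 1.6, -9.5]
opening: 0.0135
```

Request:
apply_moves:
  commands: [0, 0, 0.4, 0, 0, 0, 0, 0, 0, 0.4, 0, 0, 0, 0, 0, 0, 0, 0, 0, 0, 0]

```text
t: 9.32
tool_pos: [0.5625, 0.1391, 0.1527]
orientation: [2.158, 2.21, 0.051]
force: [-2.6, 0.5, 2.0]
opening: 0.0136
```

```bash
python3 - <<'E'
from h import *
for c in("scene","top"):
    im,d=read_camera(c); pts(["pull_bar"],c)
    if c=="scene": cv2.imwrite("pics/s3.png",cv2.resize(im[120:300,260:460],None,fx=3,fy=3))
s=read_state(); print(s["t"],s["tool_pos"],s["force"],s["orientation"],s["opening"])
E
```

```text
scene pull_bar [([0.564, 0.143, 0.173], 0.75)]
top pull_bar []
9.525 [0.56235455 0.13908395 0.15259191] [ 3.01008525  1.34817959 -4.655548  ] [2.15808625 2.20971208 0.05067677] 0.013147643698062424
```

View pics/s3.png

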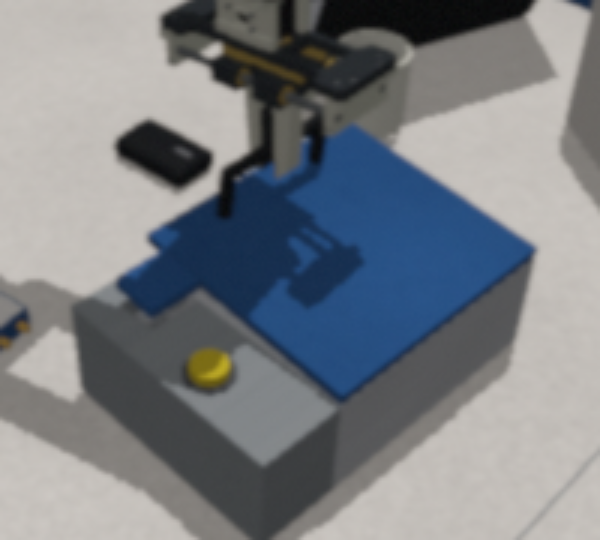

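The lid has come up about 18 mm at the bar, past the 11 mm catch stop. Force is only about 5 N and the blue lid is visibly ajar. The catch looks free, so I'll confirm that by going a little further along the arc.

Request:
apply_moves:
  commands: [0.4, 0, 0.9, 0, 0, 0, 0, 0.4, 0, 0.9, 0, 0, 0, 0, 0.5, 0, 0.9, 0, 0, 0, 0]

```text
t: 9.9
tool_pos: [0.5737, 0.1385, 0.1777]
orientation: [2.16, 2.212, 0.043]
force: [-0.2, -0.1, -8.2]
opening: 0.0132
```

```bash
python3 - <<'E'
from h import *
for c in("scene",):
    im,d=read_camera(c); pts(["pull_bar","rf_lever_knob"],c)
s=read_state(); print(s["t"],s["tool_pos"],s["force"],s["orientation"],s["opening"])
E
```

```text
scene pull_bar [([0.576, 0.143, 0.195], 0.83)]
scene rf_lever_knob [([0.487, -0.258, 0.132], 0.96)]
10.05 [0.57459531 0.13853147 0.17911645] [-2.03981255 -1.81788203  1.54901999] [2.15933495 2.21077363 0.0458192 ] 0.013341361275884565
```

The catch is free: the bar follows the arc at about 0.2 rad with little force, so the button isn't needed. I'll raise it on to about 0.7 rad.

Request:
apply_moves:
  commands: [0.8, 0, 1.3, 0, 0, 0, 0, 1, 0, 1.3, 0, 0, 0, 0, 1.1, 0, 1.2, 0, 0, 0, 0, 1.2, 0, 1.2, 0, 0, 0, 0]
  squeeze: 35

```text
t: 10.55
tool_pos: [0.6087, 0.1367, 0.2257]
orientation: [2.167, 2.218, 0.021]
force: [-5.6, -3.7, -6.6]
opening: 0.0135
```

```bash
python3 - <<'E'
from h import *
im,d=read_camera("scene"); pts(["pull_bar"],"scene")
s=read_state(); print(s["t"],s["tool_pos"],s["force"],s["orientation"],s["opening"])
E
```

```text
scene pull_bar [([0.609, 0.142, 0.242], 0.83)]
10.65 [0.61038506 0.13663104 0.22742494] [-6.76420358 -3.74838555  3.7516094 ] [2.16548204 2.21574249 0.02581926] 0.01315223672034189
```

Request:
apply_moves:
  commands: [1.4, 0, 1.2, 0, 0, 0, 0, 1.4, 0, 1.1, 0, 0, 0, 0, 0, 0, 0, 0, 0, 0, 0, 0, 0, 0, 0, 0, 0, 0]

```text
t: 11.15
tool_pos: [0.6346, 0.1352, 0.2486]
orientation: [2.17, 2.219, 0.012]
force: [-1.6, -0.9, -3.3]
opening: 0.0135
```

```bash
python3 - <<'E'
from h import *
im,d=read_camera("scene"); pts(["pull_bar","rf_lever_knob","rf_lever_pivot","release_top"],"scene")
cv2.imwrite("pics/s4.png",cv2.resize(im[120:340,170:460],None,fx=2.5,fy=2.5))
for i in range(3):
    s=read_state(); print(s["t"],s["tool_pos"],s["force"],s["opening"]); read_camera("scene")
E
```

```text
scene pull_bar [([0.635, 0.136, 0.267], 0.83)]
scene rf_lever_knob [([0.49, -0.257, 0.13], 0.66), ([0.355, -0.153, 0.021], 0.35)]
scene rf_lever_pivot [([0.522, -0.257, 0.035], 0.58)]
scene release_top [([0.651, -0.028, 0.112], 0.72)]
11.4 [0.63455307 0.13520146 0.24859213] [-1.59061556 -1.32237494 -3.76159917] 0.013113726559489154
11.45 [0.63457177 0.13521612 0.24861728] [-1.61584807 -0.71472916 -3.01039447] 0.013020297698920382
11.5 [0.63454787 0.13523879 0.24855976] [-2.18904348 -1.23983411 -4.19516967] 0.013235336411850006
```

View pics/s4.png

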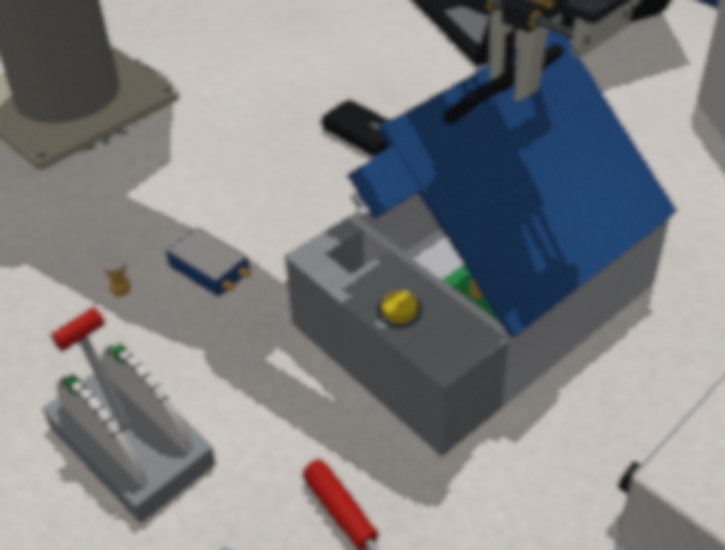

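The lid is open to about 0.68 rad with the bar (crop 500,85) held between the fingers. The lever is on its mark, the button is up, and nothing else has moved. I'll hand it in.

```bash
python3 -c "
from h import *
print(close_job())"
```

```text
the job is handed in; nothing more can be done
None
```

The job is handed in at about 11.5 s, with the arm still holding the lid open by its bar. The hand-in reports no verdict, so these are my own last checks.

- **Lever:** I pushed it back to the standby mark with closed fingers. The last camera check puts it at about 0.35–0.39 rad (allowed 0.26–0.44).
- **Catch:** I gripped the bar and tugged. The lid rose past the 11 mm stop with about 10 N or less, so the catch was free and I did not press the button.
- **Lid:** It stands at about 0.68 rad from the bar's position, and the arm's readings were steady. The fingers are closed on the bar at a 13 mm opening, with about 4 N outside force on the tool.
- **Button and bystanders:** The button shows as up. Bystanders in the last picture look undisturbed; I judged that by eye and did not measure them again.

No final check failed. Along the way the networks gave a few false or missing detections of the knob, pivot and bar, mostly from the top camera. I ignored those and relied on the scene camera, which agreed with the tool position.

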